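# Load two glaze test tiles into a sprung tile magazine

### The job

Load both terracotta test tiles into the spring-loaded magazine, pushing each one down past the two sprung steel lips so that it stays caught under them: first the plain tile that lies on the table, on its own, then the tile with the hole. The tile with the hole can only be gripped by its ends where it lies in the wooden cradle, and the magazine only has room for fingers at a tile's long sides, so lift it out, set it down flat on the table, let go, and take it again by its long sides. Leave the cup, the jar and the pebble where they are.

Things in the scene. Friction and masses are not known exactly. Their poses are not given: they have to be found in the camera images.
- plain_tile: plain flat terracotta tile, 62 x 44 x 14 mm (x, y, z), about 80 g; lies loose on the table. Origin: centre of its underside; x along its length.
- pierced_tile: terracotta tile of the same size (62 x 44 x 14 mm), with one 10 mm hole through it, 21 mm from the centre along its +x. Starts lying in the cradle, its length along the cradle's. Origin: centre of its underside; x along its length.
- cradle: wooden cradle fixed to the table. Its bed (44 mm long in x, top 34 mm above the table) carries the tile with the hole, whose free ends overhang the bed by 9 mm each; two walls along x, 62 mm long and high, 48 mm apart, stand close beside its long sides. Origin: centre of its underside, on the table; x along the tile's length, z up.
- magazine: wooden magazine fixed to the table, an open-topped shaft 66 mm (x) by 48 mm (y) for a pile of flat tiles with their length along its x, either way round. Origin: centre of its underside, on the table; z up; base plate 124 x 74 mm. End walls at x = +-33 to 43 mm rise to height 105 mm; side walls at y = +-24 to 30 mm, with rounded tops, end at 66 mm: finger room above them, at a tile's long sides only.
- mouth (a point): point on the magazine's axis, 74 mm above the table: a tile laid in the mouth, let go, rests on the two steel lips with its underside about here (top at about 88 mm). Pressed down in the middle of its top (about 5 to 15 N) it swings both lips aside.
- lips (a point): point on the magazine's axis, 67 mm above the table, level with the tips of the lips: two 22 mm wide sprung steel leaves, one at each end, hinged at x = +-38 mm, height 80 mm, slanting in and down at 45 degrees to tips at x = +-25 mm. A caught tile's top lies here.
- past (a point): point on the magazine's axis, 63 mm above the table: once a pressed tile's top is below this, the lips spring back over it, and the follower then lifts it against their tips (underside 53 mm). The next tile pushes the ones below it 14 mm further down. Pressing a tile's top as deep as 59 mm above the table is safe with one or two tiles.
- follower (a joint): spring-loaded floor of the magazine shaft: how far it is pushed down, m; 0 empty (its top at height 60 mm), about 0.021 with two tiles caught, at most 0.038; spring 120 N/m with 2.4 N preload.
- slip_cup: bystander: small off-white cup, 58 mm wide, 52 mm tall, standing; origin at the centre of its underside.
- glaze_jar: bystander: pale jar with screw lid, 59 mm wide, 82 mm tall, standing; origin at the centre of its underside.
- pebble: bystander: grey burnishing pebble, 28 x 60 x 14 mm, lying; origin at the centre of its underside.
Things that resemble listed ones, but are neither listed nor needed, are in the scene too. What is shaped like the pierced_tile but purple or white is not meant.

How it is judged:
By the outcome, as a careful person would: the job done as asked, in the order asked, and still so for the second after the job is handed in, with the robot touching nothing.
It also fails if it takes over 70 s, if anything falls off the work surface, if the arm or the gripper's body presses on something with over 40 N, if the wrist force passes 120 N, or if a joint passes its speed limit or range.

### The arm

A 6-joint arm with a two-finger parallel gripper is mounted at the origin on a cart in front of the work surface, level with it; the furniture and walls round the work are solid. World frame = base frame: x ahead of the robot, y to its left, z up, the work surface at z = 0. Lengths are in m, angles in rad, forces in N, time in s.
With the tool pointing down it reaches from about 0.275 to 0.75 m from the base axis. Payload 10.2 kg.
Tool frame: the origin (TCP) lies on the centre line of the jaws, within the pads' length; the fingertips stand 14 mm ahead of it and the grasp point (between the pads) lies 5 mm behind it (manip.tip_extent is the z of the fingertips in the tool frame, in m); z points along the fingers, y is the direction in which the jaws open and shut (so a half turn about z gives the same grasp; the last joint's range is limited). The gripper opens to 85 mm and grips with 20 to 120 N. Pads are 22 mm wide; open, the fingers measure 114 mm over their backs; the gripper's body (76 mm by 85 mm) begins 54 mm behind the grasp point. The pads swing forward as they close: fully open they stand 13 mm farther back than shut.
Start: joints at [-1.488, 0.313, 1.498, -0, 1.331, -0.223], TCP at [0.158, -0.501, 0.245] pointing down, gripper open.
Joint ranges: [-2.94, 2.94], [-0.97, 2.17], [0.19, 2.56], [-1.23, 4.37], [0.02, 3.11], [-2.88, 2.88]. Speed limits (rad/s): [2.39, 2.39, 3.01, 3.14, 3.14, 3.14].

### API

Orientations are given as a unit quaternion [w, x, y, z].
In Python, from station import manip gives the robot as it stands.
- The arm moves only by the tool apply_moves, never from a script. Its arguments are lists of equal length, an entry for each row: "travel": the shift along the tool's x, y, z in units of 40 mm (1.0 is 40 mm), a list of three; "rot": the turn, a rotation vector about the tool's x, y, z in units of 6 degrees (1.0 is 6 degrees), a list of three; "grip": the finger opening in mm, from 0 to 85.4. A call has exactly 5 rows; each row is the pose to reach, as a shift and turn from the pose commanded when the call began, along the tool's axes at that moment; what a row does not reach only later rows make up. A row lasts 1/8 s, in which the tool goes at most 62.5 mm and 10.7 degrees, less where a joint would pass 70% of its speed; a pose out of reach is approached as far as the arm can. A call with a gripper value outside its range is refused whole. The fingers move at their own pace and stop on an object; "squeeze" is the grip in N (left out, the last holds). Time passes only in rows, so rows that repeat a pose let the fingers close, or fill a call up. It gives the time, the measured TCP pose, the force and the opening at its end, in the units of the state.
- manip.read_state(): the state, without advancing time (a new reading comes with each control period).
- manip.snapshot(name): name is "scene" or "top" or "wrist"; returns (picture, depth): 384x512x3 uint8, blue, green, red; 384x512 float32, m along the optical axis (not along the pixel's ray), 0 where there is no reading.
- manip.camera_params(name): a dict with "fovy" (degrees; the focal length in pixels is half the picture's height over the tangent of half this angle, whatever the lens; pixels are square), "cx", "cy" (the principal point, pixels), "extrinsics" (4x4, takes a point from camera to world coordinates). Camera axes: x right, y down, z forward; pixel columns grow to the right and rows downward; lengths in m; the calibration is good to about 2 mm. A picture is of the moment at which its call begins: read the wrist's pose just before it. camera_params takes no time and is no camera call; for the wrist camera it gives the pose at the moment of the call.
- manip.hand_in(): hands the job in, once; it reports no verdict.
Trained networks look in the newest picture that a camera, given by its name, has taken for a name from the list of things; names that differ only in an ending like _2 or _b are one class to them, and where a whole thing is asked for, a point or a joint stands for the part that bears it (a point fixed in the world has none). Each returns a list of dicts, best first, with "conf" (0 to 1); they miss things now and then, are a little off and sometimes report something else, mostly with a low value. They report only what shows in the picture. A call takes as long as a camera call. They do not tell look-alikes from the thing itself.
- manip.find_in(label, camera): "box" ([left, top, right, bottom] in pixels, round what is visible of it).
- manip.cut_out(label, camera): "region" (384x512 bool, what is visible of it) and "box" ([left, top, right, bottom] in pixels, round what is visible of it).
The state is a dict: "clock": time; "qpos": joint angles; "joint_vel": joint speeds; "joint_torque": joint torques, N m; "eef_pos": TCP position; "tool_rot": TCP orientation; "wrist_force": force on the tool from outside, world axes, zero at the start; "wrist_torque": the same for the moment, N m; "width": finger opening in m.
Only numpy, scipy, OpenCV 4.12 (cv2) and the standard library are available. Lean on these libraries where they do the work, as an engineer would, in place of code of your own. Each camera call takes 0.05 s, during which the arm holds its last target.

## Working session

There is one attempt and no reset: what is moved stays moved. The work goes in short steps, Python scripts to look and compute and a tool call to move; the robot and the scene stay as the last step left them, time stands still between calls to the robot, and variables do not carry over. Pictures are saved under pics/ and viewed, and the job is handed in when it is done.

Besides the shell and the picture viewer there is one more tool, called after "Emit:" as name(argument=value, ...) on one line, values as JSON. apply_moves: Moves the arm, as the interface text tells. Its arguments: {"type":"object","properties":{"travel":{"type":"array","items":{"type":"array","items":{"type":"number"}}},"rot":{"type":"array","items":{"type":"array","items":{"type":"number"}}},"grip":{"type":"array","items":{"type":"number"}},"squeeze":{"type":"number"}},"required":["travel","rot","grip"]}

```bash
ls; mkdir -p pics
cat > h.py <<'E'
import numpy as np, cv2
from station import manip
from scipy.spatial.transform import Rotation as R
def K(p):
    f=192/np.tan(np.radians(p['fovy'])/2); return f,p['cx'],p['cy']
def w(p,u,v,d):
    f,cx,cy=K(p); c=np.array([(np.asarray(u)-cx)*d/f,(np.asarray(v)-cy)*d/f,d*np.ones_like(np.asarray(u,float))])
    T=np.array(p['extrinsics']); return (T[:3,:3]@c.reshape(3,-1)).T+T[:3,3]
def proj(p,P):
    T=np.linalg.inv(np.array(p['extrinsics'])); c=T[:3,:3]@np.asarray(P,float)+T[:3,3]; f,cx,cy=K(p)
    return c[0]/c[2]*f+cx,c[1]/c[2]*f+cy
def st():
    s=manip.read_state(); print('t',round(s['clock'],2),'pos',np.round(s['eef_pos'],4),'q',np.round(s['tool_rot'],4),'F',np.round(s['wrist_force'],1),'w',round(s['width'],4),'j',np.round(s['qpos'],2)); return s
E
python3 - <<'E'
from h import *
st()
for n in ('scene','top'):
    p=manip.camera_params(n); im,d=manip.snapshot(n); cv2.imwrite(f'pics/{n}0.png',im); np.savez(f'{n}0.npz',d=d,im=im)
    print(n,p['fovy'],np.round(p['extrinsics'],3).tolist())
    for l in ('plain_tile','pierced_tile','cradle','magazine'):
        print(l,[(np.round(r['box']).tolist(),round(r['conf'],2)) for r in manip.find_in(l,n)][:4])
E
```

```text
pics
t 0.0 pos [ 0.158  -0.5004  0.2447] q [-6.000e-04  9.883e-01  1.523e-01  1.000e-04] F [ 0.4 -0.3  0.9] w 0.0858 j [-1.49  0.31  1.5   0.    1.33 -0.22]
scene 54.985711581929955 [[0.985, -0.117, 0.127, 0.451], [-0.171, -0.556, 0.814, -0.84], [-0.025, -0.823, -0.567, 0.632], [0.0, 0.0, 0.0, 1.0]]
plain_tile [([226.0, 164.0, 246.0, 171.0], 0.53)]
pierced_tile [([210.0, 218.0, 270.0, 281.0], 0.72), ([258.0, 198.0, 281.0, 216.0], 0.65), ([216.0, 193.0, 242.0, 196.0], 0.63)]
cradle [([220.0, 187.0, 243.0, 217.0], 0.98)]
magazine [([214.0, 215.0, 270.0, 277.0], 0.84)]
top 54.50554217681547 [[-0.016, -0.992, 0.128, 0.452], [-1.0, 0.014, -0.017, 0.007], [0.015, -0.128, -0.992, 1.113], [0.0, 0.0, 0.0, 1.0]]
plain_tile [([163.0, 191.0, 184.0, 216.0], 0.82), ([205.0, 145.0, 225.0, 164.0], 0.72), ([307.0, 196.0, 335.0, 235.0], 0.41)]
pierced_tile [([202.0, 202.0, 224.0, 226.0], 0.67), ([240.0, 173.0, 267.0, 191.0], 0.57), ([243.0, 209.0, 261.0, 230.0], 0.52)]
cradle [([240.0, 202.0, 263.0, 232.0], 0.73)]
magazine [([303.0, 194.0, 337.0, 240.0], 0.76)]
```

Run:
```python
from h import *
im=cv2.imread('pics/top0.png'); cv2.imwrite('pics/top0b.png',cv2.resize(im[120:270,140:360],None,fx=3.6,fy=3.6,interpolation=cv2.INTER_CUBIC))
```

```text
(no output)
```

View pics/scene0.png

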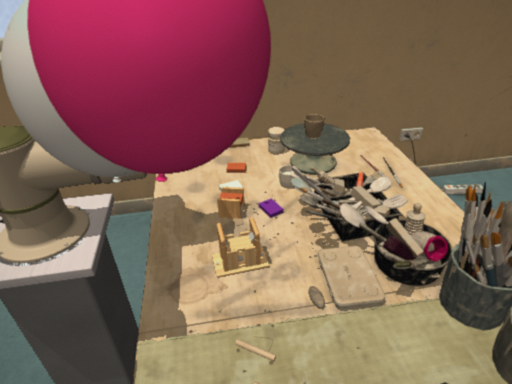

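View pics/top0.png

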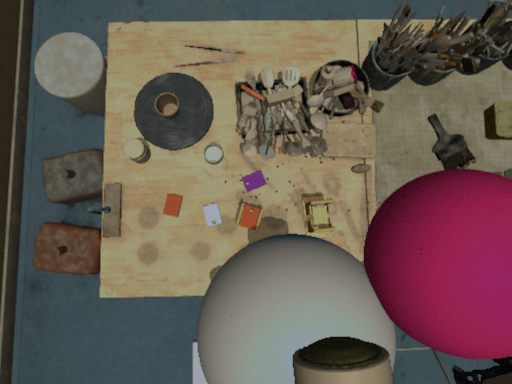

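View pics/top0b.png

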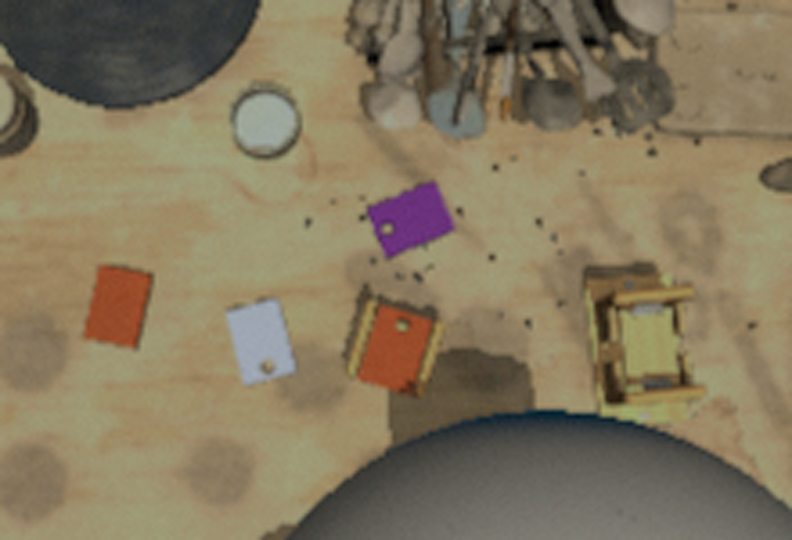

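Top picture: plain tile, terracotta, at (173,205). The cradle at (250,215) holds the terracotta tile with its hole near (252,211). The magazine is at (320,213). Decoys are the purple tile (254,181) and the white tile (213,215). The plain tile and the terracotta tile in the cradle fit the description.

Run:
```python
from h import *
p=manip.camera_params('top'); z=np.load('top0.npz'); im,d=z['im'],z['d']
hsv=cv2.cvtColor(im,cv2.COLOR_BGR2HSV)
for n,b in dict(plain=(160,188,188,220),pierced=(236,200,268,232)).items():
    m=np.zeros(d.shape,bool); m[b[1]:b[3],b[0]:b[2]]=True
    m&=(hsv[...,0]<10)&(hsv[...,1]>170)&(hsv[...,2]>90)
    v,u=np.nonzero(m); P=w(p,u,v,d[v,u]); zt=np.median(P[:,2]); print(n,len(u),zt, np.round(np.median(P,0),4))
    P=P[abs(P[:,2]-zt)<.008]; r=cv2.minAreaRect(P[:,:2].astype(np.float32)*1000); print(r)
b=(300,190,340,242)
v,u=np.mgrid[b[1]:b[3],b[0]:b[2]].reshape(2,-1); P=w(p,u,v,d[v,u])
for lo,hi in((.095,.115),(.055,.072),(.004,.03)):
    Q=P[(P[:,2]>lo)&(P[:,2]<hi)]; print(lo,len(Q),cv2.minAreaRect(Q[:,:2].astype(np.float32)*1000) if len(Q)>3 else '')
for l in('slip_cup','glaze_jar','pebble'): print(l,[(np.round(r['box']).tolist(),round(r['conf'],2)) for r in manip.find_in(l,'top')][:3])
pw=manip.camera_params('wrist'); s=st(); T=np.eye(4);T[:3,:3]=R.from_quat(np.roll(s['tool_rot'],-1)).as_matrix();T[:3,3]=s['eef_pos']
print(pw['fovy'],np.round(np.linalg.inv(T)@np.array(pw['extrinsics']),3)); print(np.round(T,3))
```

```text
plain 246 0.013335844540707908 [0.5425 0.2146 0.0133]
((543.2200927734375, 214.59300231933594), (40.9954948425293, 56.572509765625), 77.97982025146484)
pierced 252 0.047819312958809146 [ 0.4991 -0.0093  0.0478]
((502.133544921875, -11.080436706542969), (40.81671905517578, 57.888587951660156), 71.7039566040039)
0.095 169 ((498.8801574707031, -209.99404907226562), (86.4558334350586, 59.78752136230469), 5.1595001220703125)
0.055 413 ((498.2049560546875, -210.69174194335938), (81.94766998291016, 61.669185638427734), 4.038570880889893)
0.004 384 ((505.7590026855469, -219.75906372070312), (113.5525894165039, 137.52952575683594), 89.81991577148438)
slip_cup [([204.0, 145.0, 227.0, 164.0], 0.85)]
glaze_jar [([126.0, 144.0, 152.0, 165.0], 0.95)]
pebble [([351.0, 161.0, 371.0, 172.0], 0.55)]
t 0.65 pos [ 0.158  -0.5007  0.2453] q [ 0.      0.9883  0.1523 -0.    ] F [-0.8  0.6  0.1] w 0.0854 j [-1.49  0.31  1.5  -0.    1.33 -0.22]
68.85805026773996 [[ 0.001 -0.966 -0.259  0.065]
 [ 1.     0.001 -0.    -0.   ]
 [ 0.    -0.259  0.966 -0.128]
 [ 0.     0.     0.     1.   ]]
[[ 0.954  0.301 -0.     0.158]
 [ 0.301 -0.954 -0.    -0.501]
 [-0.     0.    -1.     0.245]
 [ 0.     0.     0.     1.   ]]
```

```bash
cat >> h.py <<'E'
def units(target,yaw=None):
    s=manip.read_state(); M=R.from_quat(np.roll(s['tool_rot'],-1)); d=M.inv().apply(np.array(target)-s['eef_pos'])
    m=M.as_matrix(); cur=np.degrees(np.arctan2(m[1,0],m[0,0])); out=d/.04
    tgt=np.array([0,0,0.])
    if yaw is not None:
        a=np.radians(yaw); D=np.array([[np.cos(a),np.sin(a),0],[np.sin(a),-np.cos(a),0],[0,0,-1]])
        tgt=np.degrees((M.inv()*R.from_matrix(D)).as_rotvec())/6
    print('travel',np.round(out,2),'rot',np.round(tgt,2),'yaw now',round(cur,1),'rows',round(np.linalg.norm(d)/.0625,1))
E
python3 -c "
from h import *
st();units([.50,-.10,.245],4.5)"
```

```text
t 0.65 pos [ 0.158  -0.5007  0.2453] q [ 0.      0.9883  0.1523 -0.    ] F [-0.8  0.6  0.1] w 0.0854 j [-1.49  0.31  1.5  -0.    1.33 -0.22]
travel [ 1.117e+01 -6.980e+00  1.000e-02] rot [0.   0.   2.17] yaw now 17.5 rows 8.4
```

Emit:
apply_moves(travel=[[1.3,-0.8,0],[2.6,-1.6,0],[3.9,-2.4,0],[5.2,-3.2,0],[6.5,-4.0,0]], rot=[[0,0,0.4],[0,0,0.8],[0,0,1.2],[0,0,1.7],[0,0,2.17]], grip=[85,85,85,85,85])

```text
clock: 1.27
eef_pos: [0.3588, -0.2682, 0.2455]
tool_rot: [0.0, 0.999, 0.038, 0.0]
wrist_force: [0.9, -1.2, -0.7]
width: 0.085
```

```bash
python3 -c "
from h import *
st();units([.50,-.10,.245],4.5)"
```

```text
t 1.27 pos [ 0.3588 -0.2682  0.2455] q [3.000e-04 9.993e-01 3.830e-02 2.000e-04] F [ 0.9 -1.2 -0.7] w 0.085 j [-0.9   0.14  1.71  0.    1.29  0.59]
travel [ 3.84 -3.92  0.01] rot [ 0.01 -0.   -0.02] yaw now 4.4 rows 3.5
```

Emit:
apply_moves(travel=[[1,-1,0],[2,-2,0],[3,-3,0],[3.8,-3.9,0],[3.8,-3.9,0]], rot=[[0,0,0],[0,0,0],[0,0,0],[0,0,0],[0,0,0]], grip=[85,85,85,85,85])

```text
clock: 1.9
eef_pos: [0.4981, -0.1001, 0.2451]
tool_rot: [-0.0, 0.999, 0.041, -0.0]
wrist_force: [-0.2, -0.7, 0.2]
width: 0.0849
```

Run:
```python
from h import *
s=st(); p=manip.camera_params('wrist'); im,d=manip.snapshot('wrist'); cv2.imwrite('pics/w1.png',im); np.savez('w1.npz',d=d,im=im,e=p['extrinsics'])
for l in ('plain_tile','pierced_tile','cradle','magazine'):
        print(l,[(np.round(r['box']).tolist(),round(r['conf'],2)) for r in manip.find_in(l,'wrist')][:4])
print(proj(p,[.5,-.21,.1]),proj(p,[.5,-.01,.048]))
```

```text
t 1.9 pos [ 0.4981 -0.1001  0.2451] q [-2.000e-04  9.991e-01  4.140e-02 -0.000e+00] F [-0.2 -0.7  0.2] w 0.0849 j [-0.43  0.28  1.55  0.    1.32  1.06]
plain_tile [([0.0, 84.0, 31.0, 140.0], 0.72)]
pierced_tile [([75.0, 116.0, 127.0, 169.0], 0.89), ([169.0, 42.0, 225.0, 95.0], 0.76), ([151.0, 132.0, 205.0, 191.0], 0.72)]
cradle [([140.0, 127.0, 216.0, 196.0], 0.65)]
magazine [([306.0, 122.0, 394.0, 232.0], 0.62)]
(np.float64(362.3401612640979), np.float64(187.68427563839344)) (np.float64(177.0066106253289), np.float64(162.54423502758632))
```

View pics/w1.png

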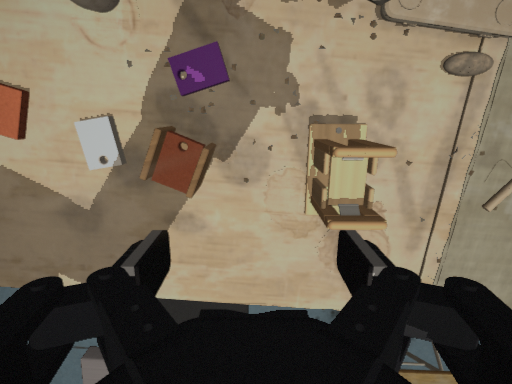

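Wrist picture: the terracotta tile with its hole at (183,146) sits in the cradle at (178,162). The white tile is at (98,142), the purple one at (199,68), and the magazine at (347,180). Next I measure these and enlarge a crop.

Run:
```python
from h import *
z=np.load('w1.npz'); im,d=z['im'],z['d']; p=manip.camera_params('wrist'); p['extrinsics']=z['e']
cv2.imwrite('pics/w1c.png',cv2.resize(im[110:240,130:410],None,fx=2.8,fy=2.8,interpolation=cv2.INTER_CUBIC))
hsv=cv2.cvtColor(im,cv2.COLOR_BGR2HSV)
v,u=np.mgrid[0:384,0:512].reshape(2,-1); P=w(p,u,v,d[v,u]).reshape(384,512,3)
def rect(m,n):
    Q=P[m]; r=cv2.minAreaRect((Q[:,:2]*1000).astype(np.float32)); print(n,len(Q),'z',np.round(np.percentile(Q[:,2],[5,50,95]),4),np.round(r[0],1),np.round(r[1],1),round(r[2],1)); return r
box=lambda a,b,c,e:((np.arange(512)[None]>=a)&(np.arange(512)[None]<c)&(np.arange(384)[:,None]>=b)&(np.arange(384)[:,None]<e))
Z=P[...,2]
red=(hsv[...,0]<10)&(hsv[...,1]>140)
rect(red&box(140,120,216,200)&(Z>.040)&(Z<.055),'pierced')
rect((~red)&box(140,120,216,200)&(Z>.055)&(Z<.07),'cradle walls')
rect(box(300,115,400,235)&(Z>.095)&(Z<.115),'mag ends')
rect(box(300,115,400,235)&(Z>.058)&(Z<.074),'mag mid')
rect(box(300,115,400,235)&(Z>.095)&(Z<.115)&box(0,0,512,180),'far end')
rect(box(300,115,400,235)&(Z>.095)&(Z<.115)&box(0,180,512,384),'near end')
rect(box(300,115,400,235)&(Z>.005)&(Z<.025),'base')
h=box(300,115,400,235); print(np.histogram(Z[h],bins=np.arange(0,.12,.006)))
print('table',np.median(Z[box(230,100,290,250)]))
```

```text
pierced 1856 z [0.0458 0.0472 0.0484] [499.8  -9.3] [43.6 61.8] 71.8
cradle walls 836 z [0.0571 0.0608 0.0623] [500.3  -9.5] [64.  61.8] 72.2
mag ends 1349 z [0.0976 0.103  0.1048] [ 498.  -208.6] [85.7 62. ] 4.5
mag mid 2563 z [0.0584 0.0598 0.0712] [ 497.9 -208.7] [85.8 62.7] 4.7
far end 701 z [0.099  0.1031 0.1048] [ 535.7 -205.6] [10.1 62. ] 4.5
near end 648 z [0.0963 0.1029 0.1047] [ 460.7 -211.4] [10.  61.9] 5.2
base 1864 z [0.0058 0.0074 0.0178] [ 498.  -208.6] [122.5  73.9] 4.6
(array([ 924, 1558,   76,   73,   94,   75,  100,   82,  181, 1625,  800,
        273,  226,  144,  119,  201,  398,  926,    0]), array([0.   , 0.006, 0.012, 0.018, 0.024, 0.03 , 0.036, 0.042, 0.048,
       0.054, 0.06 , 0.066, 0.072, 0.078, 0.084, 0.09 , 0.096, 0.102,
       0.108, 0.114]))
table -0.0007275255005554648
```

View pics/w1c.png

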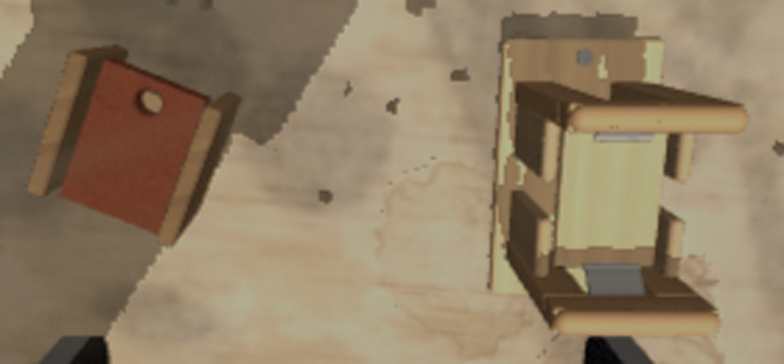

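```bash
python3 -c "
from h import *
st();units([.507,.222,.2],-12)"
```

```text
t 2.15 pos [ 0.4967 -0.1033  0.2454] q [1.000e-04 9.993e-01 3.850e-02 0.000e+00] F [-0.3 -0.7  0.7] w 0.0853 j [-0.44  0.27  1.55 -0.    1.32  1.06]
travel [ 0.88 -8.09  1.13] rot [ 0.   -0.    2.73] yaw now 4.4 rows 5.3
```

Emit:
apply_moves(travel=[[0.2,-1.5,0],[0.4,-3.0,0.3],[0.6,-4.5,0.6],[0.8,-6,0.9],[0.9,-7.4,1.1]], rot=[[0,0,0.5],[0,0,1.1],[0,0,1.7],[0,0,2.3],[0,0,2.73]], grip=[85,85,85,85,85])

```text
clock: 2.78
eef_pos: [0.5097, 0.1966, 0.201]
tool_rot: [0.0, 0.994, -0.105, 0.0]
wrist_force: [1.2, -0.9, -0.2]
width: 0.0851
```

Emit:
apply_moves(travel=[[0.2,-0.6,0],[0.2,-0.7,0],[0.2,-0.7,0],[0.2,-0.7,0],[0.2,-0.7,0]], rot=[[0,0,0],[0,0,0],[0,0,0],[0,0,0],[0,0,0]], grip=[85,85,85,85,85])

```text
clock: 3.4
eef_pos: [0.5234, 0.2205, 0.2015]
tool_rot: [-0.0, 0.995, -0.104, 0.0]
wrist_force: [0.7, 0.4, -0.1]
width: 0.0853
```

```bash
cat >> h.py <<'E'
def rect(P,m,n):
    Q=P[m]
    if len(Q)<10: print(n,'few',len(Q)); return
    r=cv2.minAreaRect((Q[:,:2]*1000).astype(np.float32)); print(n,len(Q),'z',np.round(np.percentile(Q[:,2],[5,50,95]),4),np.round(r[0],1),np.round(r[1],1),round(r[2],1)); return r
def box(a,b,c,e): return ((np.arange(512)[None]>=a)&(np.arange(512)[None]<c)&(np.arange(384)[:,None]>=b)&(np.arange(384)[:,None]<e))
def shot(name,cam='wrist'):
    p=manip.camera_params(cam); im,d=manip.snapshot(cam); cv2.imwrite(f'pics/{name}.png',im)
    np.savez(f'{name}.npz',d=d,im=im,e=p['extrinsics'])
    v,u=np.mgrid[0:384,0:512].reshape(2,-1); P=w(p,u,v,d[v,u]).reshape(384,512,3)
    hsv=cv2.cvtColor(im,cv2.COLOR_BGR2HSV); red=(hsv[...,0]<10)&(hsv[...,1]>140)
    return p,im,d,P,red
E
python3 - <<'E'
from h import *
s=st(); p,im,d,P,red=shot('w2'); st()
print([(np.round(r['box']).tolist(),round(r['conf'],2)) for r in manip.find_in('plain_tile','wrist')][:4]); st()
Z=P[...,2]; n,l,stt,c=cv2.connectedComponentsWithStats((red&(Z>.005)&(Z<.02)).astype(np.uint8))
for i in range(1,n):
    if stt[i,4]>300: print(c[i],stt[i]); rect(P,l==i,'red')
p2,im,d,P,red=shot('w2b'); Z=P[...,2]; rect(P,red&(Z>.009)&(Z<.02),'again')
E
```

```text
t 3.4 pos [0.5234 0.2205 0.2015] q [-0.000e+00  9.946e-01 -1.041e-01  1.000e-04] F [ 0.7  0.4 -0.1] w 0.0853 j [ 0.19  0.44  1.43 -0.    1.27  1.97]
t 3.45 pos [0.5234 0.2207 0.2015] q [-0.000e+00  9.946e-01 -1.039e-01  1.000e-04] F [-0.2 -0.5  0.5] w 0.0852 j [ 0.19  0.44  1.43 -0.    1.27  1.97]
[]
t 3.5 pos [0.5234 0.2208 0.2014] q [-0.000e+00  9.946e-01 -1.038e-01  1.000e-04] F [0.2 0.3 0.6] w 0.0849 j [0.19 0.44 1.43 0.   1.27 1.97]
[252.97337278 155.16863905] [ 234  129   39   54 2028]
red 2028 z [0.0121 0.0132 0.0144] [541.2 217.2] [42.9 60.6] 78.1
again 2022 z [0.012  0.0133 0.0145] [541.  217.3] [42.7 60.7] 78.3
```

View pics/w2.png

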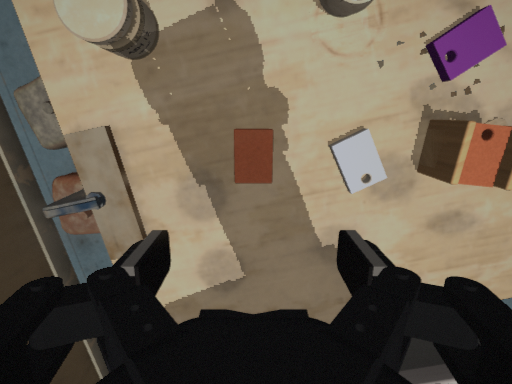

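Wrist picture: the plain tile is at (253,155), clear of everything, and it has no hole. The white decoy is at (359,160) and the purple at (466,44).

```bash
python3 -c "
from h import *
print(manip.tip_extent, [a for a in dir(manip) if a[0]!='_'])
st();units([.5412,.2172,.06],-11.8)"
```

```text
0.014 ['PlanningError', 'camera_params', 'cut_out', 'find_in', 'hand_in', 'read_state', 'snapshot', 'tip_extent']
t 3.55 pos [0.5234 0.221  0.2014] q [-0.000e+00  9.946e-01 -1.037e-01  1.000e-04] F [-0.4 -0.6  0.2] w 0.0852 j [ 0.19  0.44  1.43 -0.    1.27  1.97]
travel [0.46 0.   3.54] rot [-0.   -0.   -0.02] yaw now -11.9 rows 2.3
```

```bash
cat >> h.py <<'E'
def tool():
    s=manip.read_state(); T=np.eye(4);T[:3,:3]=R.from_quat(np.roll(s['tool_rot'],-1)).as_matrix();T[:3,3]=s['eef_pos']; return np.linalg.inv(T)
def fingers(P):
    T=tool(); Q=P@T[:3,:3].T+T[:3,3]
    for n,b in(('L',box(100,200,256,330)),('R',box(256,200,420,330))):
        m=b&(Q[...,2]>-.05)&(Q[...,2]<.05)&(abs(Q[...,1])<.06)&(abs(Q[...,0])<.03)
        if m.sum()>10: q=Q[m]; print(n,m.sum(),'ztip',np.round(np.percentile(q[:,2],[90,98,100]),4),'y',np.round(np.percentile(q[:,1],[1,99]),4),'x',np.round(np.percentile(q[:,0],[1,99]),4))
E
python3 -c "
from h import *
p,im,d,P,red=shot('w3'); fingers(P)"
```

```text
L 2821 ztip [-0.0066 -0.0009  0.0028] y [-0.0555 -0.04  ] x [-0.0101  0.0135]
R 3159 ztip [-0.0072 -0.0013  0.0022] y [0.0398 0.0557] x [-0.0103  0.0136]
```

Emit:
apply_moves(travel=[[0.1,0,0.8],[0.2,0,1.6],[0.4,0,2.4],[0.46,0,3.1],[0.46,0,3.5]], rot=[[0,0,0],[0,0,0],[0,0,0],[0,0,0],[0,0,0]], grip=[58,58,58,58,58])

```text
clock: 4.22
eef_pos: [0.541, 0.2174, 0.06]
tool_rot: [0.0, 0.995, -0.104, -0.001]
wrist_force: [-0.2, -0.5, -0.5]
width: 0.0579
```

```bash
python3 -c "
from h import *
st();p,im,d,P,red=shot('w4'); fingers(P); units([.5412,.2172,.03],-11.8)
Z=P[...,2]; rect(P,red&(Z>.009)&(Z<.02),'tile')"
```

```text
t 4.22 pos [0.541  0.2174 0.06  ] q [ 2.000e-04  9.946e-01 -1.035e-01 -8.000e-04] F [-0.2 -0.5 -0.5] w 0.0579 j [ 0.18  0.64  1.52 -0.    0.99  1.96]
L 6773 ztip [0.0455 0.0462 0.0481] y [-0.053   0.0001] x [-0.028   0.0138]
R 7137 ztip [0.0454 0.0462 0.0474] y [0.002 0.056] x [-0.0277  0.0141]
travel [ 0.03 -0.    0.71] rot [ 0.01  0.03 -0.01] yaw now -11.9 rows 0.5
tile 5685 z [0.0122 0.0132 0.0142] [541.1 217.4] [43.3 62. ] 77.6
```

View pics/w4.png

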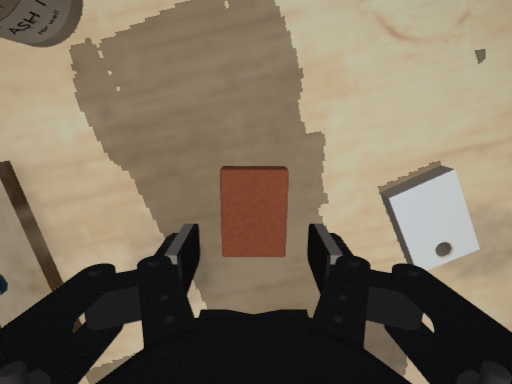

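Run:
```python
from h import *
z=np.load('w4.npz'); p=manip.camera_params('wrist'); p['extrinsics']=z['e']; d=z['d']
v,u=np.mgrid[0:384,0:512].reshape(2,-1); P=w(p,u,v,d[v,u]).reshape(384,512,3)
T=tool(); Q=P@T[:3,:3].T+T[:3,3]
for n,b in(('L',box(150,215,210,300)),('R',box(300,215,350,300))):
    m=b&(Q[...,2]<.03)&(Q[...,2]>-.03); q=Q[m]; print(n,len(q),np.round(np.percentile(q[:,2],[50,90,98,99.5,100]),4),np.round(np.percentile(q[:,1],[1,99]),4),np.round(np.percentile(q[:,0],[1,99]),4))
```

```text
L 1626 [-0.0153  0.0004  0.0056  0.0074  0.0089] [-0.0424 -0.029 ] [-0.01    0.0119]
R 1613 [-0.0151  0.0004  0.0057  0.0075  0.0092] [0.0284 0.0418] [-0.0098  0.012 ]
```

Emit:
apply_moves(travel=[[0.02,0,0.4],[0.02,0,0.8],[0.02,0,1.1],[0.02,0,1.16],[0.02,0,1.16]], rot=[[0,0,0],[0,0,0],[0,0,0],[0,0,0],[0,0,0]], grip=[58,58,58,58,58])

```text
clock: 4.9
eef_pos: [0.5423, 0.2174, 0.0151]
tool_rot: [-0.0, 0.995, -0.103, 0.0]
wrist_force: [0.8, -0.1, 0.6]
width: 0.0578
```

```bash
python3 -c "
from h import *
st();p,im,d,P,red=shot('w5')"
```

```text
t 4.9 pos [0.5423 0.2174 0.0151] q [-0.000e+00  9.946e-01 -1.034e-01  2.000e-04] F [ 0.8 -0.1  0.6] w 0.0578 j [ 0.18  0.71  1.53 -0.    0.9   1.96]
```

View pics/w5.png

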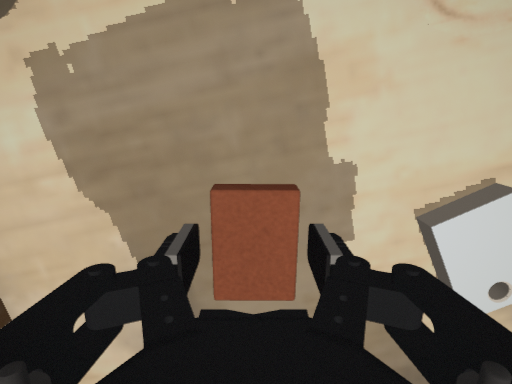

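The tile is centred between the open pads at about (255,243). Closing now.

Emit:
apply_moves(travel=[[0,0,0],[0,0,0],[0,0,0],[0,0,0],[0,0,0]], rot=[[0,0,0],[0,0,0],[0,0,0],[0,0,0],[0,0,0]], grip=[50,42,38,38,38], squeeze=40)

```text
clock: 5.58
eef_pos: [0.5425, 0.2175, 0.0156]
tool_rot: [-0.0, 0.995, -0.103, 0.001]
wrist_force: [-1.3, 0.3, 5.5]
width: 0.0428
```

Emit:
apply_moves(travel=[[0,0,-0.3],[0,0,-0.9],[0,0,-1.8],[0,0,-3],[0,0,-3.6]], rot=[[0,0,0],[0,0,0],[0,0,0],[0,0,0],[0,0,0]], grip=[38,38,38,38,38])

```text
clock: 6.2
eef_pos: [0.5427, 0.2175, 0.1621]
tool_rot: [-0.001, 0.995, -0.103, 0.002]
wrist_force: [0.2, -0.0, -1.1]
width: 0.0431
```

```bash
python3 -c "
from h import *
st();p,im,d,P,red=shot('w6'); T=tool(); Q=P@T[:3,:3].T+T[:3,3]
rect(Q,red&(Q[...,2]<.03)&(Q[...,2]>-.03),'tile in tool')
units([.4980,-.2087,.16],4.6)"
```

```text
t 6.2 pos [0.5427 0.2175 0.1621] q [-5.000e-04  9.946e-01 -1.035e-01  1.800e-03] F [ 0.2 -0.  -1.1] w 0.0431 j [0.18 0.51 1.43 0.   1.2  1.96]
tile in tool 9739 z [0.0037 0.0047 0.0063] [-2.   0.2] [62.1 43.9] 0.0
travel [ 1.08 10.67  0.09] rot [-0.02 -0.07 -2.74] yaw now -11.9 rows 6.9
```

View pics/w6.png

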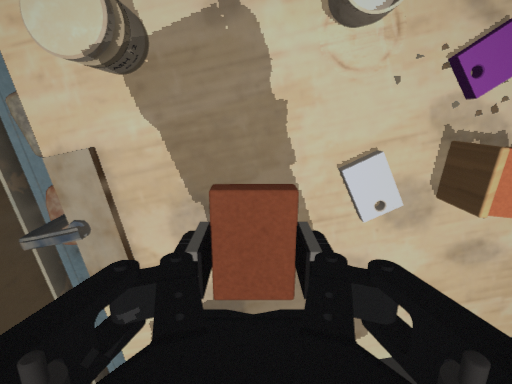

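```bash
python3 -c "
from h import *
st();units([.425,-.2145,.20],4.6)"
```

```text
t 6.25 pos [0.5435 0.2177 0.1644] q [-0.001   0.9946 -0.1034  0.0035] F [ 1.5 -0.2  1.8] w 0.0428 j [ 0.18  0.51  1.42 -0.    1.2   1.96]
travel [-0.67 11.18 -0.92] rot [-0.02 -0.07 -2.74] yaw now -11.9 rows 7.2
```

Emit:
apply_moves(travel=[[0,0.8,-0.4],[-0.1,2.1,-0.8],[-0.2,3.5,-0.9],[-0.3,4.9,-0.9],[-0.4,6.2,-0.9]], rot=[[0,0,0],[0,0,-0.5],[0,0,-1],[0,0,-1.5],[0,0,-2]], grip=[38,38,38,38,38])

```text
clock: 6.88
eef_pos: [0.4745, -0.0236, 0.1947]
tool_rot: [-0.0, 1.0, 0.002, -0.0]
wrist_force: [1.7, -0.0, -1.0]
width: 0.0426
```

```bash
python3 -c "
from h import *
st();units([.425,-.2145,.20],4.6)"
```

```text
t 6.88 pos [ 0.4745 -0.0236  0.1947] q [-0.0e+00  1.0e+00  1.9e-03 -1.0e-04] F [ 1.7 -0.  -1. ] w 0.0426 j [-0.3   0.25  1.72 -0.    1.17  1.27]
travel [-1.25  4.77 -0.13] rot [-0.    0.   -0.73] yaw now 0.2 rows 3.2
```

Emit:
apply_moves(travel=[[-0.3,1.2,0],[-0.6,2.4,0],[-1.0,3.6,-0.1],[-1.2,4.6,-0.1],[-1.25,4.75,-0.1]], rot=[[0,0,-0.2],[0,0,-0.4],[0,0,-0.6],[0,0,-0.73],[0,0,-0.73]], grip=[38,38,38,38,38])

```text
clock: 7.5
eef_pos: [0.4251, -0.2139, 0.1985]
tool_rot: [-0.0, 0.999, 0.038, -0.0]
wrist_force: [0.2, 1.3, -0.8]
width: 0.0427
```

Emit:
apply_moves(travel=[[0,0,0],[0,0,0],[0,0,0],[0,0,0],[0,0,0]], rot=[[0,0,0],[0,0,0],[0,0,0],[0,0,0],[0,0,0]], grip=[38,38,38,38,38])

```text
clock: 8.12
eef_pos: [0.4259, -0.2119, 0.1989]
tool_rot: [-0.0, 0.999, 0.039, 0.0]
wrist_force: [0.6, -0.8, -1.3]
width: 0.0429
```

```bash
cat >> h.py <<'E'
def mag(P,red):
    Z=P[...,2]; near=(abs(P[...,0]-.498)<.075)&(abs(P[...,1]+.209)<.06)&~red
    a=near&(Z>.095)&(Z<.112); rect(P,a,'mag ends'); rect(P,a&(P[...,0]>.5),'far'); rect(P,a&(P[...,0]<.5),'near')
    rect(P,near&(Z>.003)&(Z<.03),'base')
E
python3 -c "
from h import *
st();p,im,d,P,red=shot('w7'); T=tool(); Q=P@T[:3,:3].T+T[:3,3]
rect(Q,red&(Q[...,2]<.03)&(Q[...,2]>-.03)&(abs(Q[...,0])<.05),'tile in tool')
mag(P,red);st()
p,im,d,P,red=shot('t7','top'); mag(P,red)
"
```

```text
t 8.12 pos [ 0.4259 -0.2119  0.1989] q [-0.      0.9992  0.0394  0.    ] F [ 0.6 -0.8 -1.3] w 0.0429 j [-0.71  0.25  1.71  0.    1.18  0.78]
tile in tool 9498 z [0.0014 0.0024 0.0039] [-0.7 -0.2] [61.4 43.8] 0.1
mag ends 2290 z [0.0987 0.1032 0.1049] [ 497.9 -208.7] [86.1 61.6] 4.5
far 1311 z [0.0972 0.1031 0.1049] [ 535.5 -205.8] [10.4 61.6] 4.8
near 979 z [0.0994 0.1032 0.1048] [ 460.1 -211.7] [10.  61.5] 4.2
base 746 z [0.0054 0.0072 0.0274] [ 497.6 -203.9] [135.6  84.4] 15.4
t 8.18 pos [ 0.4259 -0.212   0.1989] q [0.     0.9992 0.0394 0.    ] F [ 0.7  0.3 -1.2] w 0.0429 j [-0.71  0.25  1.71 -0.    1.18  0.78]
mag ends 142 z [0.099  0.1032 0.1072] [ 498.4 -208.9] [85.6 58.9] 4.1
far 84 z [0.0987 0.1029 0.1069] [ 536.2 -206.2] [ 9.7 58.9] 4.1
near 58 z [0.1    0.1036 0.1073] [ 460.  -203.7] [ 9.7 40.9] 5.4
base 373 z [0.0036 0.0078 0.0197] [ 509.2 -201.1] [111.1 131.5] 76.5
```

View pics/w7.png

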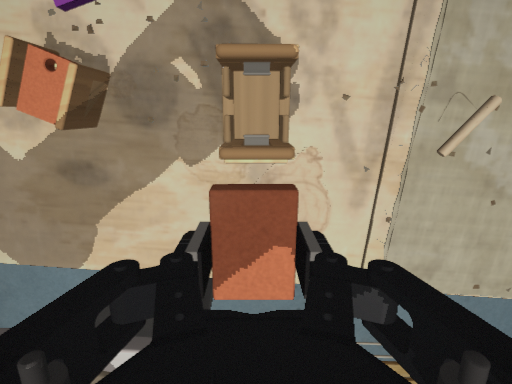

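Wrist picture: the tile is held straight at (254,243), and the magazine is open and empty at (257,105) with a steel lip at each end. The repeat measurement gives the magazine at (0.4978, -0.2087), yaw 4.5°.

```bash
python3 -c "
from h import *
st();units([.4986,-.2086,.145],4.5)"
```

```text
t 8.22 pos [ 0.4259 -0.212   0.1989] q [-0.      0.9992  0.0394 -0.    ] F [ 0.  -0.  -1.8] w 0.0427 j [-0.71  0.25  1.71 -0.    1.18  0.78]
travel [1.82 0.06 1.35] rot [-0.  0.  0.] yaw now 4.5 rows 1.4
```

Emit:
apply_moves(travel=[[0.6,0.02,0],[1.2,0.04,0.2],[1.82,0.06,0.6],[1.82,0.06,1.1],[1.82,0.06,1.35]], rot=[[0,0,0],[0,0,0],[0,0,0],[0,0,0],[0,0,0]], grip=[38,38,38,38,38])

```text
clock: 8.85
eef_pos: [0.4983, -0.2086, 0.1438]
tool_rot: [-0.0, 0.999, 0.039, -0.001]
wrist_force: [-0.0, -0.0, -0.9]
width: 0.0429
```

Emit:
apply_moves(travel=[[0,0,0],[0,0,0],[0,0,0],[0,0,0],[0,0,0]], rot=[[0,0,0],[0,0,0],[0,0,0],[0,0,0],[0,0,0]], grip=[38,38,38,38,38])

```text
clock: 9.48
eef_pos: [0.4986, -0.2089, 0.1451]
tool_rot: [0.0, 0.999, 0.039, 0.0]
wrist_force: [1.1, 0.3, -1.0]
width: 0.0428
```

```bash
python3 -c "
from h import *
st();units([.4986,-.2086,.145],4.5);p,im,d,P,red=shot('w8'); T=tool(); Q=P@T[:3,:3].T+T[:3,3]
rect(Q,red&(Q[...,2]<.03)&(Q[...,2]>-.03)&(abs(Q[...,0])<.05),'tile in tool')
m=(Q[...,2]>.03)&(Q[...,2]<.055)&~red&(Q[...,0]>.0)&(Q[...,0]<.06)&(abs(Q[...,1])<.05); rect(Q,m,'far end in tool')
"
```

```text
t 9.47 pos [ 0.4986 -0.2089  0.1451] q [1.000e-04 9.992e-01 3.930e-02 1.000e-04] F [ 1.1  0.3 -1. ] w 0.0428 j [-0.61  0.44  1.59  0.    1.11  0.88]
travel [ 0.   -0.01  0.  ] rot [ 0. -0. -0.] yaw now 4.5 rows 0.0
tile in tool 9414 z [0.0013 0.0023 0.0038] [-0.8 -0. ] [61.9 43.7] 0.1
far end in tool 1759 z [0.0403 0.0419 0.0522] [37.4 -0.2] [10.2 61.6] 0.1
```

View pics/w8.png

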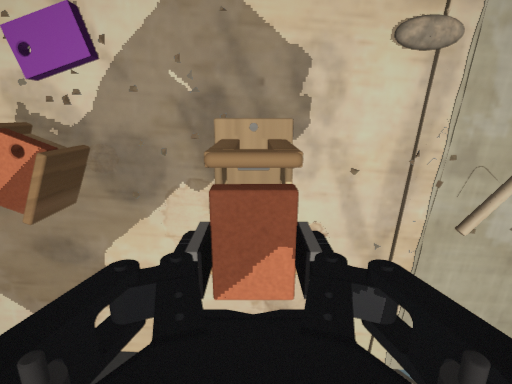

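The tile is aligned: the magazine centre comes out at -0.6/-0.2 mm and the tile at -0.8/0.0 mm in the tool frame. Going down.

Emit:
apply_moves(travel=[[0,0,0.3],[0,0,0.6],[0,0,0.9],[0,0,1.1],[0,0,1.15]], rot=[[0,0,0],[0,0,0],[0,0,0],[0,0,0],[0,0,0]], grip=[38,38,38,38,38])

```text
clock: 10.15
eef_pos: [0.4985, -0.2087, 0.0983]
tool_rot: [-0.0, 0.999, 0.039, -0.0]
wrist_force: [-0.5, -0.1, -0.9]
width: 0.0426
```

Emit:
apply_moves(travel=[[0,0,0.05],[0,0,0.1],[0,0,0.15],[0,0,0.2],[0,0,0.2]], rot=[[0,0,0],[0,0,0],[0,0,0],[0,0,0],[0,0,0]], grip=[38,38,38,38,38])

```text
clock: 10.78
eef_pos: [0.4986, -0.2088, 0.0908]
tool_rot: [-0.0, 0.999, 0.039, -0.0]
wrist_force: [0.7, 0.2, -1.0]
width: 0.0428
```

Emit:
apply_moves(travel=[[0,0,0.03],[0,0,0.06],[0,0,0.08],[0,0,0.08],[0,0,0.08]], rot=[[0,0,0],[0,0,0],[0,0,0],[0,0,0],[0,0,0]], grip=[38,38,38,38,38])

```text
clock: 11.4
eef_pos: [0.499, -0.2091, 0.0882]
tool_rot: [0.0, 0.999, 0.039, 0.001]
wrist_force: [0.7, -0.3, 6.6]
width: 0.0431
```

Emit:
apply_moves(travel=[[0,0,-0.04],[0,0,-0.04],[0,0,-0.04],[0,0,-0.04],[0,0,-0.04]], rot=[[0,0,0],[0,0,0],[0,0,0],[0,0,0],[0,0,0]], grip=[44,48,54,58,58])

```text
clock: 12.02
eef_pos: [0.4985, -0.2088, 0.0892]
tool_rot: [-0.0, 0.999, 0.039, -0.0]
wrist_force: [0.7, -0.2, 0.3]
width: 0.0583
```

Emit:
apply_moves(travel=[[0,0,-0.3],[0,0,-0.7],[-0.2,0,-1.3],[-0.8,0,-1.6],[-1.4,0,-1.6]], rot=[[0,0,0],[0,0,0],[0,0,0],[0,0,0],[0,0,0]], grip=[58,58,40,10,0])

```text
clock: 12.65
eef_pos: [0.4427, -0.2136, 0.1554]
tool_rot: [0.001, 0.999, 0.039, 0.001]
wrist_force: [0.2, -0.5, -0.5]
width: 0.0041
```

```bash
python3 -c "
from h import *
st();p,im,d,P,red=shot('w9'); Z=P[...,2]
rect(P,red&(abs(P[...,0]-.498)<.05)&(abs(P[...,1]+.209)<.04),'tile'); mag(P,red)
"
```

```text
t 12.65 pos [ 0.4427 -0.2136  0.1554] q [0.0012 0.9992 0.0395 0.0013] F [ 0.2 -0.5 -0.5] w 0.0041 j [-0.69  0.33  1.72 -0.    1.08  0.8 ]
tile 5730 z [0.0863 0.0875 0.0886] [ 500.3 -208.4] [65.4 43.5] 4.7
mag ends 3333 z [0.0976 0.1031 0.1048] [ 497.9 -208.6] [86.1 62.1] 4.6
far 1908 z [0.0976 0.1031 0.1048] [ 535.5 -205.7] [10.1 61.8] 4.2
near 1425 z [0.0977 0.1031 0.1049] [ 460.2 -211.7] [10.4 62.1] 4.8
base 418 z [0.0049 0.0069 0.0083] [ 523.5 -197.2] [77.5 93. ] 4.6
```

View pics/w9.png

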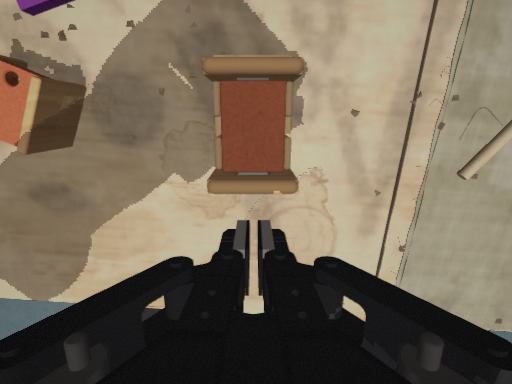

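The tile rests flat in the mouth at (253,127), with its top at 87.5 mm. Next: shut the fingers and press.

```bash
python3 -c "
from h import *
st();units([.4978,-.2087,.125],4.5)"
```

```text
t 12.7 pos [ 0.4405 -0.2133  0.1547] q [5.000e-04 9.992e-01 3.920e-02 1.000e-04] F [ 0.7 -0.7  0.5] w 0.0003 j [-0.69  0.33  1.73 -0.    1.08  0.8 ]
travel [ 1.44 -0.    0.74] rot [ 0.01 -0.   -0.  ] yaw now 4.5 rows 1.0
```

Emit:
apply_moves(travel=[[0.6,0,0],[1.1,0,0],[1.38,0,0.3],[1.38,0,0.7],[1.38,0,0.7]], rot=[[0,0,0],[0,0,0],[0,0,0],[0,0,0],[0,0,0]], grip=[0,0,0,0,0])

```text
clock: 13.32
eef_pos: [0.4967, -0.2084, 0.1236]
tool_rot: [-0.001, 0.999, 0.039, -0.002]
wrist_force: [-0.1, -0.4, 0.2]
width: 0.0003
```

Emit:
apply_moves(travel=[[0,0,0.1],[0,0,0.25],[0,0,0.4],[0,0,0.5],[0,0,0.55]], rot=[[0,0,0],[0,0,0],[0,0,0],[0,0,0],[0,0,0]], grip=[0,0,0,0,0])

```text
clock: 13.95
eef_pos: [0.4978, -0.2089, 0.103]
tool_rot: [-0.0, 0.999, 0.039, -0.0]
wrist_force: [-0.5, -0.9, 1.1]
width: 0.0001
```

Emit:
apply_moves(travel=[[0,0,0.08],[0,0,0.16],[0,0,0.24],[0,0,0.32],[0,0,0.4]], rot=[[0,0,0],[0,0,0],[0,0,0],[0,0,0],[0,0,0]], grip=[0,0,0,0,0])

```text
clock: 14.58
eef_pos: [0.4983, -0.2091, 0.0876]
tool_rot: [0.0, 0.999, 0.039, 0.001]
wrist_force: [2.0, 1.1, 3.6]
width: -0.0001
```

Emit:
apply_moves(travel=[[0,0,0.08],[0,0,0.16],[0,0,0.24],[0,0,0.29],[0,0,0.29]], rot=[[0,0,0],[0,0,0],[0,0,0],[0,0,0],[0,0,0]], grip=[0,0,0,0,0])

```text
clock: 15.2
eef_pos: [0.4977, -0.2089, 0.0755]
tool_rot: [-0.0, 0.999, 0.039, -0.0]
wrist_force: [0.9, -0.5, 3.2]
width: 0.0001
```

Emit:
apply_moves(travel=[[0,0,0.03],[0,0,0.05],[0,0,0.05],[0,0,0.05],[0,0,0.05]], rot=[[0,0,0],[0,0,0],[0,0,0],[0,0,0],[0,0,0]], grip=[0,0,0,0,0])

```text
clock: 15.82
eef_pos: [0.4977, -0.2089, 0.0737]
tool_rot: [-0.0, 0.999, 0.039, -0.0]
wrist_force: [-1.1, 0.0, 2.4]
width: 0.0
```

Emit:
apply_moves(travel=[[0,0,-0.2],[0,0,-0.6],[0,0,-1.2],[-0.5,0,-2],[-1.4,0,-2.6]], rot=[[0,0,0],[0,0,0],[0,0,0],[0,0,0],[0,0,0]], grip=[0,0,0,0,0])

```text
clock: 16.45
eef_pos: [0.4418, -0.2133, 0.1797]
tool_rot: [0.001, 0.999, 0.04, 0.001]
wrist_force: [-0.0, -1.2, 0.7]
width: -0.0001
```

```bash
python3 -c "
from h import *
st();p,im,d,P,red=shot('w10'); Z=P[...,2]
rect(P,red&(abs(P[...,0]-.498)<.05)&(abs(P[...,1]+.209)<.04),'tile')
"
```

```text
t 16.45 pos [ 0.4418 -0.2133  0.1797] q [6.000e-04 9.992e-01 3.980e-02 7.000e-04] F [-0.  -1.2  0.7] w -0.0001 j [-0.69  0.3   1.69  0.    1.14  0.8 ]
tile 3453 z [0.0653 0.0664 0.0676] [ 497.9 -207.7] [60.9 45.9] 4.6
```

View pics/w10.png

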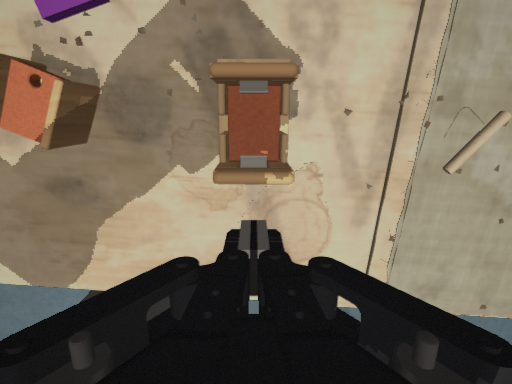

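The first tile is caught, with its top at 66.4 mm and both lips over it at (253,85) and (253,160). Now the pierced tile in the cradle.

```bash
python3 -c "
from h import *
st();units([.489,-.042,.20],72)"
```

```text
t 16.5 pos [ 0.4394 -0.2137  0.1821] q [0.0015 0.9992 0.0394 0.001 ] F [ 2.2 -2.2  3.6] w -0.0004 j [-0.69  0.29  1.7  -0.    1.15  0.8 ]
travel [ 1.58 -4.18 -0.46] rot [  0.04   0.   -11.25] yaw now 4.5 rows 2.9
```

Emit:
apply_moves(travel=[[0.2,-0.8,-0.3],[0.5,-1.7,-0.4],[0.8,-2.6,-0.4],[1.1,-3.5,-0.4],[1.5,-4.15,-0.4]], rot=[[0,0,-1.6],[0,0,-3.2],[0,0,-4.8],[0,0,-6.4],[0,0,-8]], grip=[85,85,85,85,85])

```text
clock: 17.12
eef_pos: [0.4888, -0.0415, 0.1947]
tool_rot: [0.0, 0.895, 0.445, 0.0]
wrist_force: [-0.2, -0.5, 0.8]
width: 0.0853
```

Emit:
apply_moves(travel=[[0,0,0],[0,0,0],[0,0,0],[0,0,0],[0,0,0]], rot=[[0,0,-1.6],[0,0,-3.2],[0,0,-3.2],[0,0,-3.2],[0,0,-3.2]], grip=[85,85,85,85,85])

```text
clock: 17.75
eef_pos: [0.4887, -0.0431, 0.1939]
tool_rot: [0.0, 0.811, 0.585, 0.0]
wrist_force: [-0.6, -0.8, -0.0]
width: 0.0852
```

```bash
cat >> h.py <<'E'
def cradle(P,red):
    Z=P[...,2]; n=(np.hypot(P[...,0]-.5,P[...,1]+.01)<.055)
    rect(P,n&red&(Z>.04)&(Z<.055),'pierced'); rect(P,n&~red&(Z>.055)&(Z<.07),'walls')
E
python3 -c "
from h import *
st();p,im,d,P,red=shot('w11'); cradle(P,red); st()
"
```

```text
t 17.75 pos [ 0.4887 -0.0431  0.1939] q [0.     0.8111 0.5849 0.    ] F [-0.6 -0.8 -0. ] w 0.0852 j [-0.33  0.29  1.67  0.    1.18 -0.01]
pierced 2720 z [0.046  0.0472 0.0484] [499.6  -9.2] [43.8 61.5] 71.9
walls 1183 z [0.0588 0.0609 0.0622] [500.5  -9.2] [63.1 61.9] 71.6
t 17.8 pos [ 0.4887 -0.0431  0.1938] q [0.     0.811  0.5851 0.    ] F [ 0.4  0.  -0.5] w 0.0848 j [-0.33  0.29  1.67  0.    1.18 -0.01]
```

View pics/w11.png

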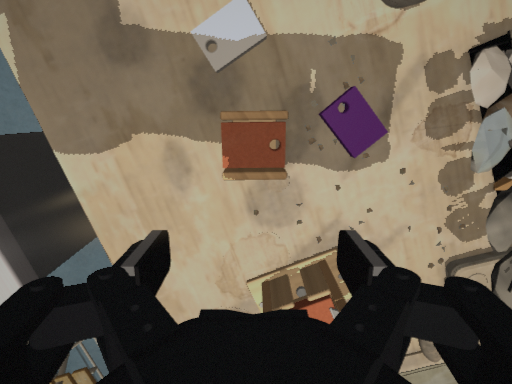

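Wrist picture: the terracotta tile in the cradle is at (254,147), with its hole at (274,145). The white decoy is at (229,35), the purple one at (354,122), and the magazine with the loaded tile is at (305,300). The target matches the description. The purple tile is clear of the fingers.

```bash
python3 -c "
from h import *
st();units([.4998,-.0092,.09],71.9)"
```

```text
t 17.8 pos [ 0.4887 -0.0431  0.1938] q [0.     0.811  0.5851 0.    ] F [ 0.4  0.  -0.5] w 0.0848 j [-0.33  0.29  1.67  0.    1.18 -0.01]
travel [ 0.89 -0.    2.59] rot [ 0.   -0.   -0.05] yaw now 71.6 rows 1.8
```

Emit:
apply_moves(travel=[[0.4,0,0.5],[0.8,0,1.2],[0.89,0,2.0],[0.89,0,2.6],[0.89,0,2.6]], rot=[[0,0,-0.05],[0,0,-0.05],[0,0,-0.05],[0,0,-0.05],[0,0,-0.05]], grip=[82,82,82,82,82])

```text
clock: 18.42
eef_pos: [0.4992, -0.0091, 0.0886]
tool_rot: [-0.001, 0.809, 0.587, -0.001]
wrist_force: [-0.1, 0.9, 0.1]
width: 0.082
```

Emit:
apply_moves(travel=[[0,0,0.3],[0,0,0.7],[0,0,1.0],[0,0,1.14],[0,0,1.14]], rot=[[0,0,0],[0,0,0],[0,0,0],[0,0,0],[0,0,0]], grip=[82,82,82,82,82])

```text
clock: 19.05
eef_pos: [0.4999, -0.0093, 0.0438]
tool_rot: [-0.0, 0.809, 0.588, -0.0]
wrist_force: [-0.1, -0.1, 0.2]
width: 0.082
```

```bash
python3 -c "
from h import *
st();p,im,d,P,red=shot('w12'); units([.4998,-.0092,.044],71.9)
T=tool(); Q=P@T[:3,:3].T+T[:3,3]
rect(Q,red&(Q[...,2]<.03)&(Q[...,2]>-.03)&(abs(Q[...,0])<.05)&(abs(Q[...,1])<.05),'tile in tool')
"
```

```text
t 19.05 pos [ 0.4999 -0.0093  0.0438] q [-2.000e-04  8.090e-01  5.878e-01 -2.000e-04] F [-0.1 -0.1  0.2] w 0.082 j [-0.25  0.52  1.79 -0.    0.83  0.06]
travel [ 0.   -0.01  0.  ] rot [ 0.   -0.    0.02] yaw now 72.0 rows 0.0
tile in tool 9477 z [-0.004  -0.003  -0.0019] [-1.1 -0.3] [61.7 42.6] 89.7
```

View pics/w12.png

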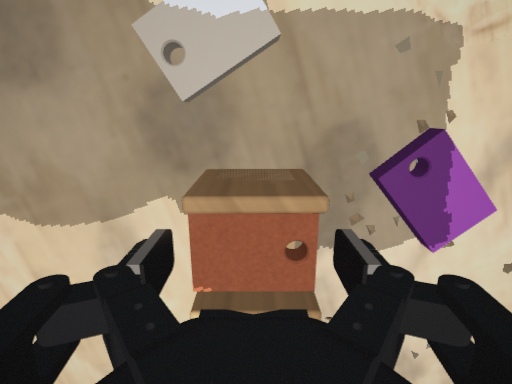

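The tile at (253,250) is centred between the pads, end to end, and nothing else is in the way. Gripping its ends.

Emit:
apply_moves(travel=[[0,0,0],[0,0,0],[0,0,0],[0,0,0],[0,0,0]], rot=[[0,0,0],[0,0,0],[0,0,0],[0,0,0],[0,0,0]], grip=[72,64,57,57,57], squeeze=40)

```text
clock: 19.73
eef_pos: [0.5002, -0.0093, 0.0446]
tool_rot: [0.0, 0.809, 0.588, 0.0]
wrist_force: [-1.1, -0.3, 5.6]
width: 0.0607
```

Emit:
apply_moves(travel=[[0,0,-0.2],[0,0,-0.6],[0,0,-1.2],[0,0,-2],[0,0,-2.6]], rot=[[0,0,0],[0,0,0],[0,0,0],[0,0,0],[0,0,0]], grip=[57,57,57,57,57])

```text
clock: 20.35
eef_pos: [0.5001, -0.0093, 0.1504]
tool_rot: [0.001, 0.809, 0.588, 0.001]
wrist_force: [-0.2, -0.4, -1.5]
width: 0.0608
```

Emit:
apply_moves(travel=[[0,0,0],[0,0,0],[0,0,0],[0,0,0],[0,0,0]], rot=[[0,0,0],[0,0,0],[0,0,0],[0,0,0],[0,0,0]], grip=[57,57,57,57,57])

```text
clock: 20.98
eef_pos: [0.4998, -0.0093, 0.1478]
tool_rot: [-0.0, 0.809, 0.588, -0.0]
wrist_force: [-0.1, -0.6, 0.2]
width: 0.0609
```

```bash
python3 -c "
from h import *
st();p,im,d,P,red=shot('w13'); units([.40,-.10,.10],94.5)
T=tool(); Q=P@T[:3,:3].T+T[:3,3]
rect(Q,red&(Q[...,2]<.03)&(Q[...,2]>-.03)&(abs(Q[...,0])<.05)&(abs(Q[...,1])<.05),'tile in tool')
"
```

```text
t 20.98 pos [ 0.4998 -0.0093  0.1478] q [-2.000e-04  8.090e-01  5.878e-01 -2.000e-04] F [-0.1 -0.6  0.2] w 0.0609 j [-0.25  0.36  1.7   0.    1.08  0.06]
travel [-2.93 -1.67  1.2 ] rot [-0.   -0.   -3.75] yaw now 72.0 rows 2.3
tile in tool 10720 z [-0.0034 -0.0024  0.0039] [ 0.3 -0.2] [62.  44.7] 89.6
```

View pics/w13.png

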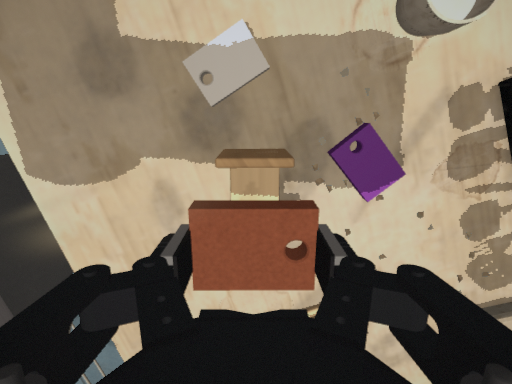

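The tile is held by its ends at (253,246) and has left the cradle. Before choosing the set-down spot, I check where the table's near edge is.

Run:
```python
from h import *
z=np.load('w7.npz'); p=manip.camera_params('wrist'); p['extrinsics']=z['e']; d=z['d']
v,u=np.mgrid[0:384,0:512].reshape(2,-1); P=w(p,u,v,d[v,u]).reshape(384,512,3)
for c in (60,120,160): print(c,[(r,np.round(P[r,c],3).tolist()) for r in (240,260,264,268,275)])
m=(abs(P[...,2])<.006); print(P[...,0][m].min())
for x in(.38,.42,.46):
  mm=(abs(P[...,0]-x)<.04)&(abs(P[...,1]+.1)<.06); print(x,mm.sum(),np.percentile(P[...,2][mm],[1,50,99]) if mm.sum() else '')
print(proj(p,[.42,-.1,0]))
```

```text
60 [(240, [0.316, 0.026, -0.0]), (260, [0.287, 0.03, -0.001]), (264, [0.281, 0.03, -0.002]), (268, [-0.238, 0.595, -0.782]), (275, [-0.274, 0.599, -0.783])]
120 [(240, [0.322, -0.05, -0.001]), (260, [0.433, -0.16, 0.231]), (264, [0.436, -0.163, 0.238]), (268, [0.435, -0.164, 0.24]), (275, [0.434, -0.165, 0.242])]
160 [(240, [0.326, -0.1, -0.001]), (260, [0.435, -0.176, 0.232]), (264, [0.435, -0.177, 0.235]), (268, [0.435, -0.178, 0.238]), (275, [0.435, -0.179, 0.242])]
0.10810872952378014
0.38 6101 [-0.00233007 -0.0006864   0.24339979]
0.42 10244 [-2.28356247e-03 -1.24214692e-04  2.78598015e-01]
0.46 11128 [-2.33764325e-03 -1.07835126e-04  2.78553121e-01]
(np.float64(158.78761600995958), np.float64(167.5905320675719))
```

```bash
python3 -c "
from h import *
units([.42,-.10,.06],94.5)"
```

```text
travel [-2.77 -1.2   2.2 ] rot [-0.   -0.   -3.75] yaw now 72.0 rows 2.4
```

Emit:
apply_moves(travel=[[-0.7,-0.3,0],[-1.5,-0.6,0],[-2.2,-0.9,0.2],[-2.77,-1.2,0.7],[-2.77,-1.2,1.4]], rot=[[0,0,-0.8],[0,0,-1.6],[0,0,-2.4],[0,0,-3.2],[0,0,-3.75]], grip=[57,57,57,57,57])

```text
clock: 21.65
eef_pos: [0.4196, -0.101, 0.092]
tool_rot: [0.001, 0.679, 0.734, 0.0]
wrist_force: [1.3, -0.3, -1.0]
width: 0.0609
```

Emit:
apply_moves(travel=[[0,0,0.5],[0,0,1.0],[0,0,1.3],[0,0,1.5],[0,0,1.6]], rot=[[0,0,0],[0,0,0],[0,0,0],[0,0,0],[0,0,0]], grip=[57,57,57,57,57])

```text
clock: 22.28
eef_pos: [0.4202, -0.0999, 0.028]
tool_rot: [0.0, 0.679, 0.734, 0.0]
wrist_force: [0.3, 0.2, -1.0]
width: 0.0611
```

```bash
python3 -c "
from h import *
st(); units([.42,-.10,.0115],94.5)"
```

```text
t 22.27 pos [ 0.4202 -0.0999  0.028 ] q [1.000e-04 6.788e-01 7.343e-01 0.000e+00] F [ 0.3  0.2 -1. ] w 0.0611 j [-0.51  0.44  1.99  0.    0.7  -0.58]
travel [-0.   -0.    0.41] rot [ 0.  0. -0.] yaw now 94.5 rows 0.3
```

Emit:
apply_moves(travel=[[0,0,0.15],[0,0,0.28],[0,0,0.38],[0,0,0.42],[0,0,0.42]], rot=[[0,0,0],[0,0,0],[0,0,0],[0,0,0],[0,0,0]], grip=[57,57,57,57,57])

```text
clock: 22.9
eef_pos: [0.4201, -0.0998, 0.0113]
tool_rot: [-0.0, 0.679, 0.734, -0.0]
wrist_force: [-0.2, -0.0, -1.6]
width: 0.0607
```

Emit:
apply_moves(travel=[[0,0,0.02],[0,0,0.04],[0,0,0.04],[0,0,0.04],[0,0,0.04]], rot=[[0,0,0],[0,0,0],[0,0,0],[0,0,0],[0,0,0]], grip=[57,57,57,57,57])

```text
clock: 23.52
eef_pos: [0.4202, -0.0999, 0.0106]
tool_rot: [0.0, 0.679, 0.734, 0.0]
wrist_force: [-3.0, 1.6, 15.2]
width: 0.0608
```

Contact at 15 N. Releasing, rising and turning back.

Emit:
apply_moves(travel=[[0,0,-0.02],[0,0,-0.02],[0,0,-0.02],[0,0,-0.02],[0,0,-0.02]], rot=[[0,0,0],[0,0,0],[0,0,0],[0,0,0],[0,0,0]], grip=[64,70,76,82,82])

```text
clock: 24.15
eef_pos: [0.42, -0.0998, 0.0104]
tool_rot: [-0.0, 0.679, 0.734, -0.0]
wrist_force: [0.7, 1.0, -0.7]
width: 0.0819
```

Emit:
apply_moves(travel=[[0,0,-0.5],[0,0,-1.3],[0,0,-2.5],[0,0,-3.8],[0,0,-4.4]], rot=[[0,0,0],[0,0,0],[0,0,1.7],[0,0,3.4],[0,0,5.1]], grip=[82,82,82,82,82])

```text
clock: 24.78
eef_pos: [0.4206, -0.1001, 0.1891]
tool_rot: [0.002, 0.85, 0.527, 0.001]
wrist_force: [0.8, 0.2, -1.0]
width: 0.0817
```

```bash
python3 -c "
from h import *
st(); units([.385,-.10,.19],4.5)"
```

```text
t 24.77 pos [ 0.4206 -0.1001  0.1891] q [0.0017 0.85   0.5267 0.0009] F [ 0.8  0.2 -1. ] w 0.0817 j [-0.51  0.16  1.84 -0.    1.13 -0.04]
travel [-0.39 -0.8  -0.03] rot [ 0.03 -0.02  9.85] yaw now 63.6 rows 0.6
```

Emit:
apply_moves(travel=[[-0.1,-0.3,0],[-0.2,-0.5,0],[-0.3,-0.7,0],[-0.35,-0.7,0],[-0.35,-0.7,0]], rot=[[0,0,1.7],[0,0,3.4],[0,0,5.1],[0,0,6.8],[0,0,8.5]], grip=[82,82,82,82,82])

```text
clock: 25.4
eef_pos: [0.3886, -0.1001, 0.1865]
tool_rot: [0.0, 0.994, 0.109, 0.0]
wrist_force: [-0.1, 0.6, -0.1]
width: 0.0814
```

Emit:
apply_moves(travel=[[0,0,0],[0,0,0],[0,0,0],[0,0,0],[0,0,0]], rot=[[0,0,1.2],[0,0,1.2],[0,0,1.2],[0,0,1.2],[0,0,1.2]], grip=[82,70,58,58,58])

```text
clock: 26.02
eef_pos: [0.3887, -0.1001, 0.1865]
tool_rot: [-0.0, 0.999, 0.05, -0.0]
wrist_force: [0.3, -0.2, 0.6]
width: 0.0579
```

```bash
python3 -c "
from h import *
st();p,im,d,P,red=shot('w14')
rect(P,red&(abs(P[...,0]-.42)<.06)&(abs(P[...,1]+.1)<.06)&(P[...,2]>.007)&(P[...,2]<.03),'tile'); st(); units([.42,-.1,.06],4.5)
"
```

```text
t 26.02 pos [ 0.3887 -0.1001  0.1865] q [-0.      0.9987  0.0501 -0.    ] F [ 0.3 -0.2  0.6] w 0.0579 j [-0.55  0.1   1.93 -0.    1.11  0.92]
tile 2013 z [0.0121 0.0132 0.0145] [420.3 -99.9] [60.5 42. ] 4.2
t 26.07 pos [ 0.3887 -0.1001  0.1865] q [-0.      0.9987  0.05    0.    ] F [-0.1 -0.7 -0.1] w 0.0583 j [-0.55  0.1   1.93  0.    1.11  0.92]
travel [0.78 0.08 3.16] rot [-0.   -0.    0.21] yaw now 5.7 rows 2.1
```

View pics/w14.png

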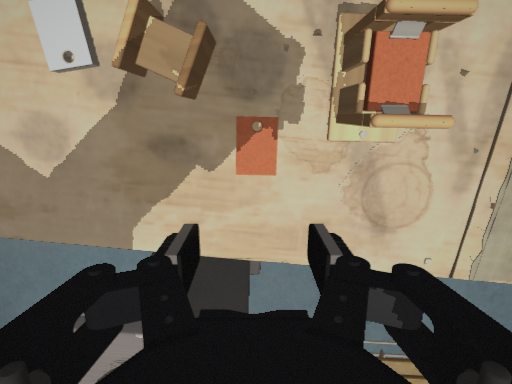

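The pierced tile lies flat on the table at (257,145), hole at (257,126). The cradle is empty, and the first tile sits under the lips at (397,72). Taking the tile by its long sides.

Emit:
apply_moves(travel=[[0.4,0.04,0.8],[0.8,0.08,1.6],[0.8,0.08,2.4],[0.8,0.08,3.0],[0.8,0.08,3.2]], rot=[[0,0,0.1],[0,0,0.22],[0,0,0.22],[0,0,0.22],[0,0,0.22]], grip=[58,58,58,58,58])

```text
clock: 26.7
eef_pos: [0.4204, -0.0998, 0.0575]
tool_rot: [-0.001, 0.999, 0.038, -0.001]
wrist_force: [0.3, -1.0, 1.3]
width: 0.0583
```

```bash
python3 -c "
from h import *
st();p,im,d,P,red=shot('w15')
rect(P,red&(abs(P[...,0]-.42)<.06)&(abs(P[...,1]+.1)<.06)&(P[...,2]>.007)&(P[...,2]<.03),'tile'); st(); units([.4206,-.0999,.0150],4.4)
"
```

```text
t 26.7 pos [ 0.4204 -0.0998  0.0575] q [-6.000e-04  9.993e-01  3.840e-02 -9.000e-04] F [ 0.3 -1.   1.3] w 0.0583 j [-0.51  0.38  1.98 -0.    0.78  0.99]
tile 4554 z [0.012  0.0132 0.0142] [420.5 -99.8] [61.5 43.2] 4.6
t 26.75 pos [ 0.4205 -0.0999  0.0574] q [-5.000e-04  9.993e-01  3.830e-02 -8.000e-04] F [-0.  -0.2 -0.6] w 0.0583 j [-0.51  0.38  1.98 -0.    0.78  0.99]
travel [0.   0.   1.06] rot [-0.01  0.02 -0.  ] yaw now 4.4 rows 0.7
```

Emit:
apply_moves(travel=[[0,0,0.3],[0,0,0.7],[0,0,1.0],[0,0,1.07],[0,0,1.07]], rot=[[0,0,0],[0,0,0],[0,0,0],[0,0,0],[0,0,0]], grip=[58,58,58,58,58])

```text
clock: 27.38
eef_pos: [0.421, -0.1002, 0.0159]
tool_rot: [0.0, 0.999, 0.038, 0.0]
wrist_force: [0.2, 0.4, 0.0]
width: 0.0578
```

Emit:
apply_moves(travel=[[0,0,0],[0,0,0],[0,0,0],[0,0,0],[0,0,0]], rot=[[0,0,0],[0,0,0],[0,0,0],[0,0,0],[0,0,0]], grip=[50,42,38,38,38], squeeze=40)

```text
clock: 28.0
eef_pos: [0.4212, -0.1002, 0.0163]
tool_rot: [0.0, 0.999, 0.038, 0.0]
wrist_force: [-2.1, 0.0, 6.3]
width: 0.0425
```

Emit:
apply_moves(travel=[[0,0,-0.3],[0,0,-0.9],[0,0,-1.8],[0,0,-3],[0,0,-4]], rot=[[0,0,0],[0,0,0],[0,0,0],[0,0,0],[0,0,0]], grip=[38,38,38,38,38])

```text
clock: 28.62
eef_pos: [0.4208, -0.1, 0.1783]
tool_rot: [0.0, 0.999, 0.038, 0.001]
wrist_force: [0.2, -0.5, -0.7]
width: 0.043
```

```bash
python3 -c "
from h import *
st(); units([.4984,-.2087,.19],4.5)
"
```

```text
t 28.62 pos [ 0.4208 -0.1     0.1783] q [4.000e-04 9.993e-01 3.820e-02 8.000e-04] F [ 0.2 -0.5 -0.7] w 0.043 j [-0.51  0.18  1.86  0.    1.1   0.99]
travel [ 1.73  2.86 -0.29] rot [ 0.01 -0.01 -0.02] yaw now 4.4 rows 2.1
```

Emit:
apply_moves(travel=[[0.5,0.9,0],[1.1,1.8,0],[1.6,2.6,0],[1.73,2.86,0.4],[1.73,2.86,0.8]], rot=[[0,0,-0.02],[0,0,-0.02],[0,0,-0.02],[0,0,-0.02],[0,0,-0.02]], grip=[38,38,38,38,38])

```text
clock: 29.25
eef_pos: [0.4981, -0.2085, 0.1425]
tool_rot: [-0.0, 0.999, 0.039, -0.0]
wrist_force: [0.1, 0.4, -0.6]
width: 0.0428
```

Emit:
apply_moves(travel=[[0,0,0],[0,0,0],[0,0,0],[0,0,0],[0,0,0]], rot=[[0,0,0],[0,0,0],[0,0,0],[0,0,0],[0,0,0]], grip=[38,38,38,38,38])

```text
clock: 29.88
eef_pos: [0.4987, -0.2089, 0.1439]
tool_rot: [0.0, 0.999, 0.039, 0.0]
wrist_force: [0.4, -0.1, -0.6]
width: 0.0427
```

```bash
python3 -c "
from h import *
st();p,im,d,P,red=shot('w16'); T=tool(); Q=P@T[:3,:3].T+T[:3,3]
rect(Q,red&(Q[...,2]<.02)&(Q[...,2]>-.03)&(abs(Q[...,0])<.05),'tile in tool')
m=(Q[...,2]>.03)&(Q[...,2]<.055)&~red&(Q[...,0]>.0)&(Q[...,0]<.06)&(abs(Q[...,1])<.05); rect(Q,m,'far end in tool')
"
```

```text
t 29.88 pos [ 0.4987 -0.2089  0.1439] q [1.000e-04 9.992e-01 3.930e-02 1.000e-04] F [ 0.4 -0.1 -0.6] w 0.0427 j [-0.61  0.45  1.59  0.    1.11  0.88]
tile in tool 9351 z [0.0021 0.0031 0.0083] [-0.9 -0.4] [44.4 62.5] 89.9
far end in tool 1847 z [0.039  0.0408 0.05  ] [37.2 -0.2] [10.3 61.7] 0.1
```

View pics/w16.png

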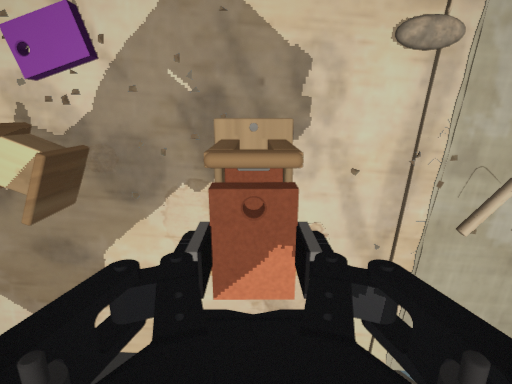

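Aligned as before (tile -0.9/-0.4 mm, magazine -0.8/-0.2 mm). Going down.

Emit:
apply_moves(travel=[[0,0,0.3],[0,0,0.6],[0,0,0.9],[0,0,1.1],[0,0,1.15]], rot=[[0,0,0],[0,0,0],[0,0,0],[0,0,0],[0,0,0]], grip=[38,38,38,38,38])

```text
clock: 30.55
eef_pos: [0.4985, -0.2087, 0.097]
tool_rot: [-0.0, 0.999, 0.039, -0.0]
wrist_force: [0.1, 0.9, 0.0]
width: 0.0428
```

Emit:
apply_moves(travel=[[0,0,0.05],[0,0,0.1],[0,0,0.14],[0,0,0.19],[0,0,0.21]], rot=[[0,0,0],[0,0,0],[0,0,0],[0,0,0],[0,0,0]], grip=[38,38,38,38,38])

```text
clock: 31.18
eef_pos: [0.499, -0.209, 0.0901]
tool_rot: [0.0, 0.999, 0.039, 0.0]
wrist_force: [-2.1, 2.4, 8.9]
width: 0.0429
```

Contact at 9 N, at the same height as before. Releasing.

Emit:
apply_moves(travel=[[0,0,-0.02],[0,0,-0.02],[0,0,-0.02],[0,0,-0.02],[0,0,-0.02]], rot=[[0,0,0],[0,0,0],[0,0,0],[0,0,0],[0,0,0]], grip=[44,48,54,58,58])

```text
clock: 31.8
eef_pos: [0.4986, -0.2089, 0.0901]
tool_rot: [-0.0, 0.999, 0.039, -0.0]
wrist_force: [-0.5, -0.8, 0.4]
width: 0.0581
```

Emit:
apply_moves(travel=[[0,0,-0.3],[0,0,-0.7],[-0.2,0,-1.3],[-0.8,0,-1.6],[-1.4,0,-1.6]], rot=[[0,0,0],[0,0,0],[0,0,0],[0,0,0],[0,0,0]], grip=[58,58,40,10,0])

```text
clock: 32.42
eef_pos: [0.4428, -0.2136, 0.1562]
tool_rot: [0.001, 0.999, 0.039, 0.001]
wrist_force: [-0.2, 0.1, -0.3]
width: 0.004
```

```bash
python3 -c "
from h import *
st();p,im,d,P,red=shot('w17')
rect(P,red&(abs(P[...,0]-.498)<.05)&(abs(P[...,1]+.209)<.04),'tile')
"
```

```text
t 32.42 pos [ 0.4428 -0.2136  0.1562] q [0.0012 0.9992 0.0395 0.0013] F [-0.2  0.1 -0.3] w 0.004 j [-0.69  0.33  1.72 -0.    1.09  0.8 ]
tile 5735 z [0.0861 0.0874 0.0886] [ 497.8 -208.8] [61.6 43.6] 4.4
```

View pics/w17.png

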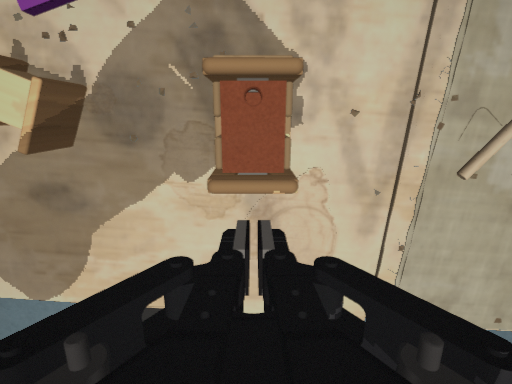

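The tile lies flat in the mouth at (253,127), top at 87.4 mm. Pressing it the same way as the first.

Emit:
apply_moves(travel=[[0.6,0,0],[1.1,0,0],[1.38,0,0.3],[1.38,0,0.7],[1.38,0,0.7]], rot=[[0,0,0],[0,0,0],[0,0,0],[0,0,0],[0,0,0]], grip=[0,0,0,0,0])

```text
clock: 33.1
eef_pos: [0.4967, -0.2084, 0.1244]
tool_rot: [-0.001, 0.999, 0.039, -0.002]
wrist_force: [-1.1, -0.1, 0.1]
width: 0.0004
```

Emit:
apply_moves(travel=[[0,0,0.1],[0,0,0.25],[0,0,0.4],[0,0,0.5],[0,0,0.56]], rot=[[0,0,0],[0,0,0],[0,0,0],[0,0,0],[0,0,0]], grip=[0,0,0,0,0])

```text
clock: 33.72
eef_pos: [0.4978, -0.2089, 0.1034]
tool_rot: [-0.0, 0.999, 0.039, -0.0]
wrist_force: [-0.3, -0.4, 0.5]
width: 0.0002
```

Emit:
apply_moves(travel=[[0,0,0.08],[0,0,0.16],[0,0,0.24],[0,0,0.32],[0,0,0.4]], rot=[[0,0,0],[0,0,0],[0,0,0],[0,0,0],[0,0,0]], grip=[0,0,0,0,0])

```text
clock: 34.35
eef_pos: [0.4986, -0.2094, 0.0886]
tool_rot: [0.001, 0.999, 0.039, 0.001]
wrist_force: [1.4, -0.8, 4.3]
width: -0.0001
```

Emit:
apply_moves(travel=[[0,0,0.08],[0,0,0.16],[0,0,0.24],[0,0,0.3],[0,0,0.3]], rot=[[0,0,0],[0,0,0],[0,0,0],[0,0,0],[0,0,0]], grip=[0,0,0,0,0])

```text
clock: 34.98
eef_pos: [0.4982, -0.2092, 0.076]
tool_rot: [0.0, 0.999, 0.039, 0.001]
wrist_force: [2.5, -1.1, 4.5]
width: -0.0001
```

Down to TCP 0.0738 as before.

Emit:
apply_moves(travel=[[0,0,0.03],[0,0,0.05],[0,0,0.06],[0,0,0.06],[0,0,0.06]], rot=[[0,0,0],[0,0,0],[0,0,0],[0,0,0],[0,0,0]], grip=[0,0,0,0,0])

```text
clock: 35.6
eef_pos: [0.4979, -0.209, 0.0733]
tool_rot: [0.0, 0.999, 0.039, 0.0]
wrist_force: [2.3, -1.7, 4.1]
width: 0.0001
```

Emit:
apply_moves(travel=[[0,0,-0.2],[0,0,-0.6],[0,0,-1.2],[-0.5,0,-2],[-1.4,0,-2.6]], rot=[[0,0,0],[0,0,0],[0,0,0],[0,0,0],[0,0,0]], grip=[0,0,0,0,0])

```text
clock: 36.22
eef_pos: [0.4415, -0.2131, 0.179]
tool_rot: [0.0, 0.999, 0.04, 0.0]
wrist_force: [-0.4, -1.0, -0.6]
width: 0.0
```

```bash
python3 -c "
from h import *
st();p,im,d,P,red=shot('w18')
rect(P,red&(abs(P[...,0]-.498)<.05)&(abs(P[...,1]+.209)<.04),'tile')
Q=P[red&(abs(P[...,0]-.498)<.03)&(abs(P[...,1]+.209)<.02)]; 
for a,b in((.46,.485),(.485,.51),(.51,.54)): print(a,np.median(Q[(Q[:,0]>a)&(Q[:,0]<b)][:,2]))
"
```

```text
t 36.23 pos [ 0.4415 -0.2131  0.179 ] q [1.000e-04 9.992e-01 3.980e-02 2.000e-04] F [-0.4 -1.  -0.6] w 0.0 j [-0.69  0.3   1.7   0.    1.14  0.8 ]
tile 3527 z [0.065  0.0664 0.0676] [ 497.2 -208.7] [61.5 43.7] 4.7
0.46 0.06650642189579689
0.485 0.06649874470314154
0.51 0.06629530548860493
```

View pics/w18.png

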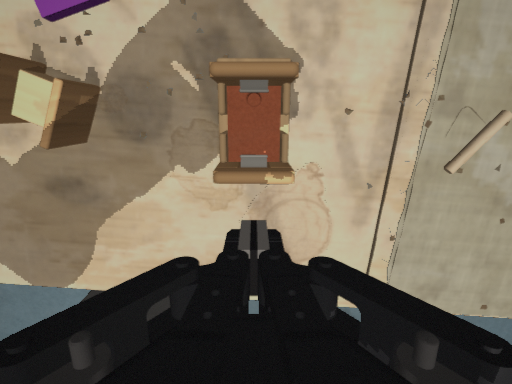

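The second tile is caught: it lies flat with its top at 66.4 mm, both lips over its ends at (253,86) and (253,160), and its hole at (254,98). I hold still for a moment, check the bystanders, then hand in.

Emit:
apply_moves(travel=[[0,0,0],[0,0,0],[0,0,0],[0,0,0],[0,0,0]], rot=[[0,0,0],[0,0,0],[0,0,0],[0,0,0],[0,0,0]], grip=[0,0,0,0,0])

```text
clock: 36.9
eef_pos: [0.4421, -0.2132, 0.177]
tool_rot: [-0.0, 0.999, 0.039, -0.0]
wrist_force: [0.0, -0.2, -1.1]
width: 0.0002
```

```bash
python3 -c "
from h import *
st();p,im,d,P,red=shot('t18','top')
for l in('slip_cup','glaze_jar','pebble'): print(l,[(np.round(r['box']).tolist(),round(r['conf'],2)) for r in manip.find_in(l,'top')][:2])
p,im,d,P,red=shot('w19'); rect(P,red&(abs(P[...,0]-.498)<.05)&(abs(P[...,1]+.209)<.04),'tile')
print(manip.hand_in())
"
```

```text
t 36.9 pos [ 0.4421 -0.2132  0.177 ] q [-2.000e-04  9.992e-01  3.940e-02 -2.000e-04] F [ 0.  -0.2 -1.1] w 0.0002 j [-0.69  0.31  1.7  -0.    1.14  0.8 ]
slip_cup [([204.0, 144.0, 226.0, 164.0], 0.85), ([124.0, 139.0, 152.0, 167.0], 0.54)]
glaze_jar [([125.0, 141.0, 153.0, 166.0], 0.82)]
pebble []
tile 3546 z [0.0648 0.0664 0.0676] [ 497.5 -207.9] [61.5 45.6] 5.4
the job is handed in; nothing more can be done
None
```

Both tiles are in the magazine and caught under the lips: the plain one first, on its own, then the tile with the hole. I took the pierced tile out of the cradle by its ends, set it flat on the table, and took it again by its long sides. The job was handed in at about 37 s.

- **Tiles:** After each press the tile's top measured 66.4 mm (a caught tile should be at 67 mm), with both lips visible over its ends. A second reading of the pierced tile just before handing in gave the same height. It lay flat, within 0.2 mm along its length.
- **Forces:** The highest wrist force shown at the end of any move was about 15 N, when the pierced tile touched the table. The presses themselves read under 5 N at the end of each move, below the 5 to 15 N you gave; I took no readings within a move.
- **Bystanders:** The cup and jar were found in the top picture within a few pixels of where they started. The network missed the pebble in that last picture. The arm did not go near it, and it last showed in the wrist picture at about 30 s.

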